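# Lay up the boiled-egg breakfast

### The arm

A 6-joint arm with a two-finger parallel gripper is mounted at the origin on the work surface. World frame = base frame: x ahead of the robot, y to its left, z up, the work surface at z = 0. Lengths are in m, angles in rad, forces in N, time in s.
With the tool pointing down it reaches from about 0.225 to 0.875 m from the base axis. Payload 3.4 kg.
Tool frame: the origin (TCP) lies between the finger pads; the fingertips stand 19 mm ahead of it and the grasp point (between the pads) is the TCP; z points along the fingers, y is the line along which they close (so a half turn about z gives the same grasp; the last joint's range is limited). The gripper opens to 85 mm and grips with 20 to 120 N. Pads are 22 mm wide; open, the fingers measure 114 mm over their backs; the gripper's body (76 mm by 85 mm) begins 54 mm behind the grasp point. The pads swing forward as they close: fully open they stand 13 mm farther back than shut.
Start: joints at [-0.121, 0.276, 1.505, -0, 1.361, -0.121], TCP at [0.575, -0, 0.25] pointing down, gripper open.
Joint ranges: [-2.89, 2.89], [-0.75, 2.08], [0.22, 2.7], [-1.18, 4.32], [0.11, 2.71], [-2.7, 2.7]. Speed limits (rad/s): [2.57, 2.57, 3.14, 3.14, 3.14, 3.14].

### API

Orientations are given as a unit quaternion [w, x, y, z].
In Python, from rig import get_state, imaging, ticket gives the robot as it stands. The module is installed in compiled form; this text tells all that it offers.
- The arm moves only by the shell command python3 -m inch 'ROWS' [FORCE]. ROWS is JSON, a list of rows, each an object with "claw": the opening, from -1 (shut) to 1 (fully open); "travel": the shift along the world's x, y, z in units of 200 mm (1.0 is 200 mm), a list of three; "turn": the turn about the world's z in units of 180 degrees (1.0 is 180 degrees). A call has 1 to 5 rows; each row is the pose to reach, as a shift and turn from the pose commanded when the call began, turning the shorter way round; what a row does not reach only later rows make up. A row lasts 1/10 s, in which the tool goes at most 50 mm and 8.59 degrees, less where a joint would pass 70% of its speed; a pose out of reach is approached as far as the arm can. A call with a number of a shift or a turn outside -1 to 1 is refused whole. A call with a gripper value outside its range is refused whole. The fingers move at their own pace and stop on an object; FORCE is the grip in N (left out, the last holds). Time passes only in rows, so rows that repeat a pose let the fingers close. It gives the time, the measured TCP pose, the force, the opening and the grip force at its end, in the units of the state.
- get_state(): the state, without advancing time (a new reading comes with each control period).
- imaging.get_image(name): name is "scene" or "side" or "wrist"; returns the picture (400x640x3 uint8, red, green, blue); there is no depth.
- imaging.camera_params(name): a dict with "camera_matrix" (3x3 intrinsics, pixels), "cam_to_world" (4x4, takes a point from camera to world coordinates); the wrist camera has in their place "T_tool_cam" (4x4, takes a point from camera to tool coordinates, whose origin is the TCP and whose axes are the flange's). Camera axes: x right, y down, z forward; pixel columns grow to the right and rows downward; lengths in m; the calibration is good to about 2 mm. A picture is of the moment at which its call begins: read the wrist's pose just before it. camera_params takes no time and is no camera call.
- ticket.sign_off(): hands the job in; it is judged then, once.
The state is a dict: "clock": time; "qpos": joint angles; "qd": joint speeds; "effort": joint torques, N m; "position": TCP position; "ee_rot": TCP orientation; "contact_force": force on the tool from outside, world axes, zero at the start; "moment": the same for the moment, N m; "width": finger opening in m; "gripper_force": force on a finger pad.
Only numpy, scipy, OpenCV 4.12 (cv2) and the standard library are available. Lean on these libraries where they do the work, as an engineer would, in place of code of your own. Each camera call takes 0.05 s, during which the arm holds its last target. There are 200 camera calls.

### The job

Lay up the boiled-egg breakfast: first set the wooden egg board squarely in the middle of the cork place mat, lengthwise; then stand the egg cup in the board's large end hollow and the salt shaker in its smaller middle hollow, and lay the egg spoon flat on the mat beside the board, alongside it. Last of all take the egg from the rack and lower it gently, upright, into the egg cup. Leave the jar, the drink bottle and the tongs where they are.

Things in the scene. Friction and masses are not known exactly. Their poses are not given: they have to be found in the camera images.
- mat: Cork place mat, 300 x 200 mm, 4 mm thick, fixed, left or right of the rack. Origin at the centre of its underside (bench, z = 0), x along its 300 mm side, z up. On the rack's other side lies the grey draining mat (fixed sheet, 320 x 330 mm, 3 mm thick) with board, cup, shaker and spoon on it.
- board: Wooden egg board, 230 x 64 x 18 mm, 190 g, lying flat on the draining mat. Origin at the centre of its underside, x along its length, z up. Two round blind hollows on its centre line, floors 12 mm above the underside (6 mm deep): a large one 51 mm wide at x = +70 mm, a smaller one 42 mm wide at x = -10 mm. Grip across the 64 mm width at the middle. It may lie either way round on the cork mat.
- eggcup: Green silicone egg cup, 44 mm high, 45 g, upright on the draining mat. Origin at the centre of its underside, z up. Foot 44 mm across, waist 32 mm; bowl 47 mm across at 28 mm height, 49 mm at the rim (44 mm height); mouth 39 mm across inside, bowl 24 mm deep. Grip round the bowl.
- shaker: White ceramic salt shaker with a domed steel cap, 68 mm high, 90 g, upright on the draining mat. Origin at the centre of its underside, z up. Foot 35 mm across, body 31 mm across from 22 to 47 mm height, cap 33 mm across.
- spoon: White plastic egg spoon, 134 mm long, 25 g, flat on the draining mat. Origin on its underside below the handle; x along it to the bowl, z up. Handle 11 mm wide, 8 mm thick, from x = -69 to +35 mm; round bowl 31 mm across at x = +50 mm, 8 mm high. Cup, shaker and spoon swap places in a row along y nearer the robot than the board, 90 mm or more apart; close on cup and shaker along x.
- egg: Brown boiled egg, rigid, 58 mm long, 44 mm across, 60 g, blunt end down in the rack. Origin at its lowest point (blunt end), z up its axis; widest 26 mm up. Origin in the rack: 18 mm above the bench (rack top 32 mm); seated in the egg cup: 30 mm above the cup's underside. The cup's rim is wider than the egg: keep the fingertips no more than 10 mm below the widest part.
- rack: White ceramic egg rack fixed to the bench between the two mats: a plate 150 x 54 mm with its top 32 mm above the bench, three 38 mm holes in a row at x = -48, 0 and +48 mm; only the first holds an egg. Origin at the centre of its underside, x along its length, z up.
- jar: Glass storage jar with a steel lid, 90 mm across, 125 mm high, standing at the far edge; a bystander. Between jar and bottle stands a closed teal lunchbox, fixed, 155 x 215 mm and 66 mm high. Origin at the centre of its underside.
- bottle: Silver drink bottle, 68 mm across, 200 mm high, standing at the far edge; a bystander. It may be to the left or right of the lunchbox. Origin at the centre of its underside.
- tongs: Dark plastic kitchen tongs, clipped shut, about 240 mm long and 26 mm high, lying on the bench outside the mat on the right; a bystander. Origin on the underside near the middle, x along them to the tips.
Mind the look-alikes: they are no part of the job. Of the things shaped like the spoon, the white one is meant. What is shaped like the shaker but blue is not meant.

How it is judged:
By the outcome, as a careful person would: the job done as asked, in the order asked, and still so for the second after the job is handed in, with the robot touching nothing.
It also fails if it takes over 136 s, if anything falls off the work surface, if the arm or the gripper's body presses on something with over 40 N, if the wrist force passes 120 N, or if a joint passes its speed limit or range.

## Working session

There is one attempt and no reset: what is moved stays moved. The work goes in short steps, Python scripts to look and compute and a shell command to move; the robot and the scene stay as the last step left them, time stands still between calls to the robot, and variables do not carry over. Pictures are saved under pics/ and viewed, at most 14 in all, crops included, and the job is handed in when it is done.

```bash
mkdir -p pics
python3 - <<'E'
from rig import get_state, imaging
import cv2,json,numpy as np
s=get_state();print(s)
for n in("scene","side","wrist"):
    im=imaging.get_image(n);cv2.imwrite(f"pics/{n}0.png",im[:,:,::-1]);p=imaging.camera_params(n)
    print(n,{k:np.round(v,4).tolist() for k,v in p.items()})
E
```

```text
{'clock': 0.0, 'qpos': array([-1.20994505e-01,  2.76591698e-01,  1.50616675e+00, -6.00800162e-06,
        1.36068077e+00, -1.20995550e-01]), 'qd': array([-1.91692766e-03, -5.44495965e-04,  6.15365396e-04, -2.62703580e-04,
        8.52613494e-04,  9.69216310e-05]), 'effort': array([ 6.20495921e-04, -4.16768074e+01, -2.45808578e+01, -1.52056768e-04,
        1.11346930e-02,  1.69860516e-05]), 'position': array([5.74495427e-01, 5.70758101e-05, 2.49428158e-01]), 'ee_rot': array([-7.25076491e-04,  7.07105665e-01,  7.07107294e-01, -5.71599637e-04]), 'contact_force': array([ 0.75194766, -0.30276027,  0.21698844]), 'moment': array([-0.00789476,  0.0066578 ,  0.0222554 ]), 'gripper_force': 0.0, 'width': 0.08525138960687327}
scene {'camera_matrix': [[515.5478, 0.0, 323.3433], [0.0, 515.5478, 202.5863], [0.0, 0.0, 1.0]], 'cam_to_world': [[-0.8706, 0.3953, -0.293, 0.9247], [0.492, 0.6876, -0.534, 0.7832], [-0.0096, -0.609, -0.7931, 1.22], [0.0, 0.0, 0.0, 1.0]]}
side {'camera_matrix': [[376.8618, 0.0, 318.2099], [0.0, 376.8618, 199.0873], [0.0, 0.0, 1.0]], 'cam_to_world': [[0.8019, -0.3506, 0.4837, -0.1394], [-0.5973, -0.4844, 0.6391, -0.8496], [0.0103, -0.8015, -0.5979, 0.8279], [0.0, 0.0, 0.0, 1.0]]}
wrist {'camera_matrix': [[285.2326, 0.0, 322.0895], [0.0, 285.2326, 204.3578], [0.0, 0.0, 1.0]], 'T_tool_cam': [[-0.0001, -0.9644, -0.2645, 0.067], [1.0, -0.0003, 0.0007, -0.0008], [-0.0008, -0.2645, 0.9644, -0.1223], [0.0, 0.0, 0.0, 1.0]]}
```

View pics/scene0.png

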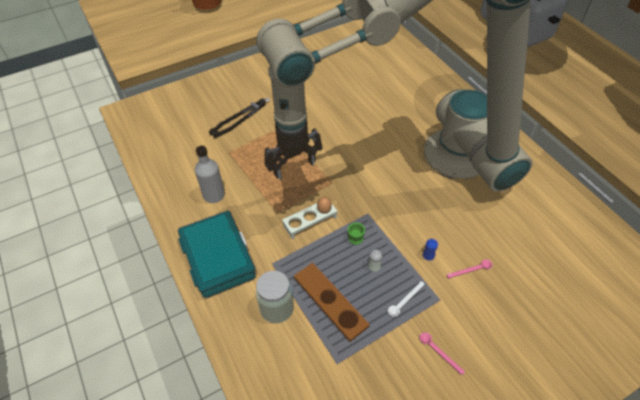

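View pics/wrist0.png

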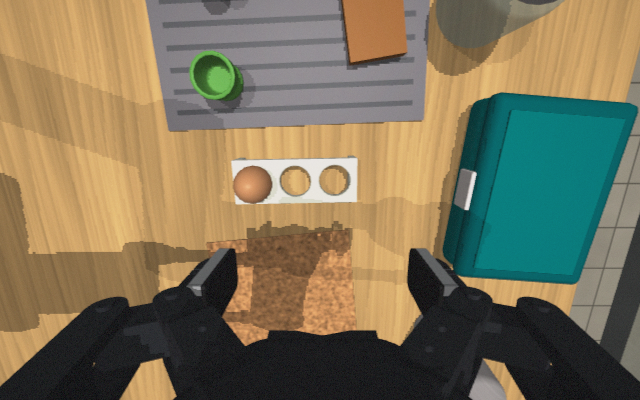

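The scene view shows the cork mat at about (280,165), on the −y side. The rack is at (310,217), with its egg at (324,205). On the draining mat are the cup (356,233), the shaker (375,260), the white spoon (405,300) and the board (330,300). The wrist view (right = +x, up = +y) shows the egg at (252,184) and the cup at (217,75). I'll move over the draining mat and measure from there.

```bash
python3 -m inch '[{"claw":1,"travel":[-0.1,1,0.4],"turn":0},{"claw":1,"travel":[-0.1,1,0.4],"turn":0},{"claw":1,"travel":[-0.1,1,0.4],"turn":0},{"claw":1,"travel":[-0.1,1,0.4],"turn":0},{"claw":1,"travel":[-0.1,1,0.4],"turn":0}]'
cat > h.py <<'E'
from rig import get_state, imaging
import cv2,numpy as np
from scipy.spatial.transform import Rotation as R
def pose(n):
    p=imaging.camera_params(n);K=p["camera_matrix"]
    if n!="wrist": return K,np.array(p["cam_to_world"])
    s=get_state();T=np.eye(4);T[:3,:3]=R.from_quat(s["ee_rot"],scalar_first=True).as_matrix();T[:3,3]=s["position"]
    return K,T@np.array(p["T_tool_cam"])
def grab(n,name=None):
    K,T=pose(n);im=imaging.get_image(n)
    if name: cv2.imwrite(f"pics/{name}.png",im[:,:,::-1])
    return im,K,T
def ray(K,T,uv,z):
    uv=np.atleast_2d(uv).astype(float)
    d=np.c_[uv,np.ones(len(uv))]@np.linalg.inv(K).T@T[:3,:3].T
    return (T[:3,3]+d*((z-T[2,3])/d[:,2])[:,None])[:,:2]
def proj(K,T,p):
    q=np.linalg.inv(T)@np.r_[p,1];q=K@q[:3];return q[:2]/q[2]
E
python3 - <<'E'
from h import *
grab("wrist","w1");grab("scene","s1");np.save("p1.npy",[pose("wrist")[1]])
E
```

```text
clock: 0.65
position: [0.5547, 0.2043, 0.3322]
ee_rot: [-0.0, 0.706, 0.709, 0.002]
contact_force: [-0.2, -0.3, -0.6]
width: 0.0856
gripper_force: 0.0
```

View pics/w1.png

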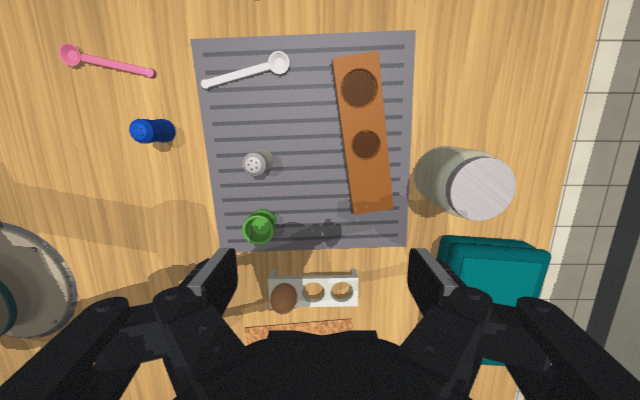

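View pics/s1.png

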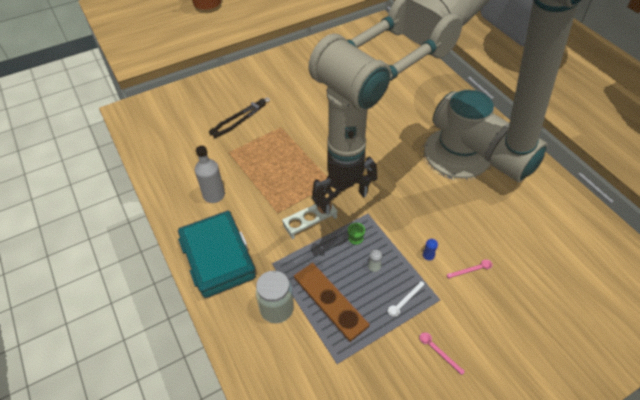

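The wrist view shows the board from (358,55) to (373,212), with hollows at (359,88) and (366,145). The cup is at (260,227), the shaker top at (256,163), and the spoon runs from (205,83) to (279,63). In the scene view the mat is mostly clear.

```bash
cat > m.py <<'E'
from h import *
def big(mask,k=3):
    mask=cv2.morphologyEx(mask.astype(np.uint8),cv2.MORPH_OPEN,np.ones((k,k)))
    c,_=cv2.findContours(mask,cv2.RETR_EXTERNAL,cv2.CHAIN_APPROX_NONE)
    return max(c,key=cv2.contourArea)[:,0,:] if c else None
def rect(pts):
    (c,s,a)=cv2.minAreaRect((pts*1000).astype(np.float32))
    if s[0]<s[1]: s=s[::-1];a+=90
    return np.round(c,1),np.round(s,1),round((a+90)%180-90,1)
E
python3 - <<'E'
from m import *
im=cv2.imread("pics/w1.png");K,_=pose("wrist");T=np.load("p1.npy")[0]
hsv=cv2.cvtColor(im,cv2.COLOR_BGR2HSV);H,S,V=cv2.split(hsv)
roi=lambda m,x0,x1,y0,y1:(lambda z:(z.__setitem__((slice(y0,y1),slice(x0,x1)),m[y0:y1,x0:x1]),z)[1])(np.zeros(m.shape,bool))
b=big(roi((S>100)&(H<20),325,402,40,220));print("board",rect(ray(K,T,b,.021)))
for n,u in(("L",(359,88)),("S",(366,145))):print(n,ray(K,T,u,.019)*1000)
g=big(roi((H>40)&(H<80)&(S>100),230,290,200,250));(c,r)=cv2.minEnclosingCircle(g);print("cup",c,r,ray(K,T,(260,228),.047)*1000)
sp=big(roi((V>170)&(S<60),196,295,45,95));print("spoon",rect(ray(K,T,sp,.009)),ray(K,T,[(205,83),(279,63)],.009)*1000)
print("shaker",ray(K,T,(256,163),.071)*1000)
K,T=pose("scene");im=cv2.imread("pics/s1.png");H,S,V=cv2.split(cv2.cvtColor(im,cv2.COLOR_BGR2HSV))
print([hsv.tolist() for hsv in cv2.cvtColor(im,cv2.COLOR_BGR2HSV)[[150,170,170],[265,290,215]]])
lo=cv2.cvtColor(im,cv2.COLOR_BGR2LAB);print(lo[[150,170,170,120],[265,290,215,300]].tolist())
print("mat approx",ray(K,T,[(230,152),(281,128),(285,212)],.004)*1000)
print("shaker/cup/rack scene",ray(K,T,(376,252),.068)*1000,ray(K,T,(356,228),.044)*1000)
im=cv2.imread("pics/wrist0.png");K,_=pose("wrist")
T=np.eye(4);T[:3,:3]=R.from_quat([-7.25e-4,.7071057,.7071073,-5.7e-4],scalar_first=True).as_matrix();T[:3,3]=[.5745,0,.2494];T=T@np.array(imaging.camera_params("wrist")["T_tool_cam"])
w=big(roi((cv2.cvtColor(im,cv2.COLOR_BGR2HSV)[:,:,1]<40)&(im[:,:,0]>150),225,365,150,210));print("rack",rect(ray(K,T,w,.032)))
print("egg",ray(K,T,(252.5,184),.055)*1000,"holes",ray(K,T,[(295,180),(334,180)],.032)*1000)
E
```

```text
board (array([617.2, 252.3]), array([228.1,  64.7]), -80.7)
L [[607.02812694 321.69390619]]
S [[620.49093499 242.29933329]]
cup (259.5, 226.5) 18.506855010986328 [[461.44000783 120.5032772 ]]
spoon (array([442.4, 347.6]), array([131.9,  28.6]), 10.0) [[385.33049963 328.78407539]
 [493.21786427 355.61492888]]
shaker [[466.50907053 221.40716287]]
[[16, 133, 176], [15, 129, 186], [45, 4, 140]]
[[150, 138, 161], [156, 141, 160], [148, 127, 129], [180, 133, 164]]
mat approx [[ 635.22239109 -364.44060271]
 [ 443.48544787 -380.32720889]
 [ 590.20548619  -61.2199865 ]]
shaker/cup/rack scene [[459.80476394 218.59900529]] [[455.51181927 113.795923  ]]
rack (array([540.5,   3.2]), array([148.7,  53.8]), 1.1)
egg [[495.00893693   4.03619331]] holes [[540.90021736   4.37872431]
 [587.96743834   4.38243005]]
```

Run:
```python
from h import *
grab("side","d1")
K,_=pose("wrist");T=np.load("p1.npy")[0];print("jar",ray(K,T,(482,188),.125))
```

```text
jar [[0.74295906 0.19965502]]
```

View pics/d1.png

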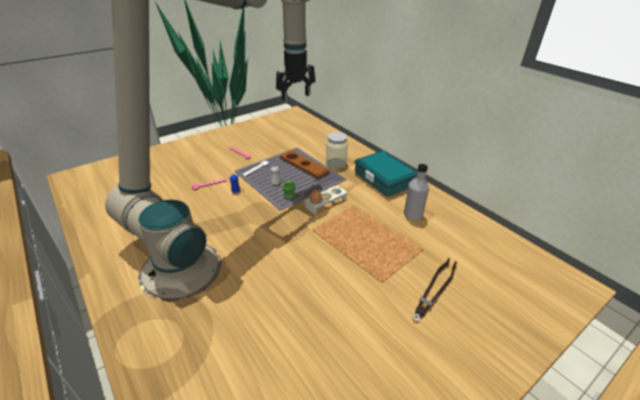

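```bash
python3 -m inch '[{"claw":1,"travel":[0.31,0.26,-1],"turn":0.052},{"claw":1,"travel":[0.31,0.26,-1],"turn":0.052},{"claw":1,"travel":[0.31,0.26,-1],"turn":0.052},{"claw":1,"travel":[0.31,0.26,-1],"turn":0.052},{"claw":1,"travel":[0.31,0.26,-1],"turn":0.052}]'
python3 - <<'E'
from m import *
im=cv2.imread("pics/d1.png");K,T=pose("side")
a=cv2.GaussianBlur(cv2.cvtColor(im,cv2.COLOR_BGR2LAB),(5,5),0)[:,:,1]
print(a[[240,240,300,215],[360,390,330,300]])
m=np.zeros(a.shape,bool);m[204:285,308:430]=(a[204:285,308:430]>cv2.threshold(a[204:285,308:430].copy(),0,255,cv2.THRESH_OTSU)[0])
c=big(m,5);print("mat",rect(ray(K,T,c,.004)),cv2.boxPoints(cv2.minAreaRect(c.astype(np.float32))).tolist())
print(ray(K,T,[(314,235),(355,208),(422,249),(383,277)],.004)*1000)
im,K,T=grab("wrist","w2");np.save("p2.npy",T)
H,S,V=cv2.split(cv2.cvtColor(im,cv2.COLOR_RGB2HSV))
b=big((S>120)&(H<20));print("board",rect(ray(K,T,b,.021)),get_state()["position"])
E
```

```text
clock: 1.3
position: [0.6148, 0.2493, 0.1235]
ee_rot: [-0.003, 0.648, 0.762, -0.005]
contact_force: [-1.2, -0.5, 0.4]
width: 0.0854
gripper_force: 0.0
[143 143 134 135]
mat (array([ 523.1, -230.4]), array([300.9, 201.6]), -84.2) [[312.96002197265625, 230.72000122070312], [343.800048828125, 189.60000610351562], [422.0400390625, 248.27999877929688], [391.20001220703125, 289.3999938964844]]
[[ 399.86684101 -116.99901356]
 [ 601.44835047  -87.87279031]
 [ 633.95658871 -367.31810317]
 [ 454.50734325 -377.75963648]]
board (array([618. , 255.6]), array([228.1,  63.5]), -80.7) [0.61511635 0.24973321 0.12351533]
```

View pics/w2.png

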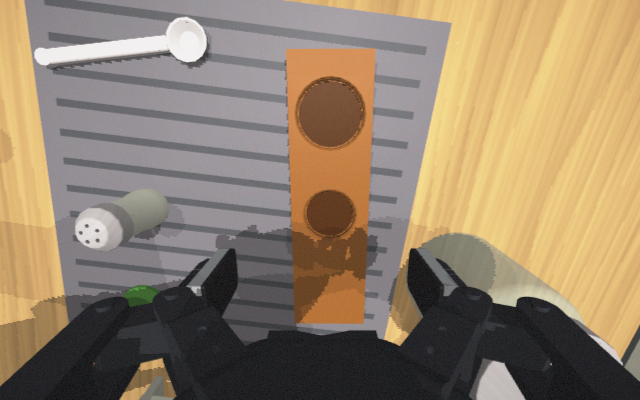

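The close view shows the board centred between the fingers and aligned with them. Its hollows are at (330,112) and (330,213). Lowering to grip it.

```bash
python3 -m inch '[{"claw":1,"travel":[0.014,0.02,-0.45],"turn":0},{"claw":1,"travel":[0.014,0.02,-0.45],"turn":0},{"claw":1,"travel":[0.014,0.02,-0.45],"turn":0},{"claw":1,"travel":[0.014,0.02,-0.5],"turn":0},{"claw":1,"travel":[0.014,0.02,-0.5],"turn":0}]'
```

```text
clock: 1.85
position: [0.621, 0.2556, 0.0323]
ee_rot: [0.001, 0.647, 0.762, 0.001]
contact_force: [-0.2, 0.2, 0.6]
width: 0.0857
gripper_force: 0.0
```

```bash
python3 -m inch '[{"claw":1,"travel":[0,0,-0.05],"turn":0},{"claw":1,"travel":[0,0,-0.05],"turn":0},{"claw":-0.2,"travel":[0,0,-0.05],"turn":0},{"claw":-0.2,"travel":[0,0,-0.05],"turn":0},{"claw":-0.2,"travel":[0,0,-0.05],"turn":0}]' 40
python3 -m inch '[{"claw":-0.2,"travel":[0,0,0],"turn":0},{"claw":-0.2,"travel":[0,0,0],"turn":0},{"claw":-0.2,"travel":[0,0,0],"turn":0}]'
```

```text
clock: 2.35
position: [0.6201, 0.2562, 0.0212]
ee_rot: [0.0, 0.647, 0.762, 0.0]
contact_force: [-0.9, 0.2, 4.2]
width: 0.0627
gripper_force: 46.2
clock: 2.65
position: [0.6201, 0.2562, 0.0212]
ee_rot: [0.0, 0.647, 0.762, 0.0]
contact_force: [-1.2, 0.2, 5.4]
width: 0.0631
gripper_force: 46.3
```

```bash
python3 -m inch '[{"claw":-0.2,"travel":[0,0,0.1],"turn":0},{"claw":-0.2,"travel":[0,0,0.35],"turn":0},{"claw":-0.2,"travel":[0,0,0.6],"turn":0},{"claw":-0.2,"travel":[0,-0.25,0.6],"turn":0},{"claw":-0.2,"travel":[0,-0.5,0.6],"turn":0}]'
python3 -m inch '[{"claw":-0.2,"travel":[-0.12,-0.2,0],"turn":-0.01},{"claw":-0.2,"travel":[-0.24,-0.4,0],"turn":-0.02},{"claw":-0.2,"travel":[-0.36,-0.6,0],"turn":-0.02},{"claw":-0.2,"travel":[-0.484,-0.8,0],"turn":-0.02},{"claw":-0.2,"travel":[-0.484,-1,0],"turn":-0.02}]'
python3 -m inch '[{"claw":-0.2,"travel":[0,-0.25,0],"turn":0},{"claw":-0.2,"travel":[0,-0.5,0],"turn":0},{"claw":-0.2,"travel":[0,-0.75,0],"turn":0},{"claw":-0.2,"travel":[0,-0.93,0],"turn":0},{"claw":-0.2,"travel":[0,-0.93,0],"turn":0}]'
python3 -m inch '[{"claw":-0.2,"travel":[0,0,-0.2],"turn":0},{"claw":-0.2,"travel":[0,0,-0.4],"turn":0},{"claw":-0.2,"travel":[0,0,-0.5],"turn":0},{"claw":-0.2,"travel":[0,0,-0.5],"turn":0},{"claw":-0.2,"travel":[0,0,-0.5],"turn":0}]'
python3 - <<'E'
from m import *
im,K,T=grab("wrist","w3");s=get_state();print(s["position"],s["contact_force"],s["width"])
K,T=pose("side");im,K,T=grab("side","d2")
E
```

```text
clock: 3.15
position: [0.6209, 0.1564, 0.1421]
ee_rot: [0.002, 0.646, 0.764, 0.002]
contact_force: [-0.1, -0.6, -3.6]
width: 0.063
gripper_force: 45.6
clock: 3.65
position: [0.5181, -0.0445, 0.1394]
ee_rot: [-0.003, 0.671, 0.742, -0.001]
contact_force: [1.5, 0.6, -2.6]
width: 0.0629
gripper_force: 45.6
clock: 4.15
position: [0.5233, -0.2353, 0.1398]
ee_rot: [0.001, 0.672, 0.74, -0.001]
contact_force: [0.6, 0.3, -1.9]
width: 0.0627
gripper_force: 45.6
clock: 4.65
position: [0.5231, -0.2295, 0.0402]
ee_rot: [-0.0, 0.67, 0.742, 0.0]
contact_force: [-0.2, 0.4, -1.3]
width: 0.0632
gripper_force: 45.5
[ 0.52389925 -0.23000093  0.04120327] [ 0.69069316 -1.01140529 -2.01720315] 0.06291579654334388
```

View pics/w3.png

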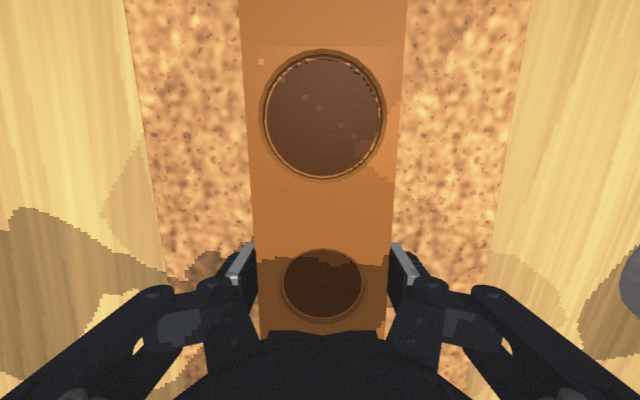

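The board is nearly centred between the cork edges: at row 200 the edges are at 153 and 502, and the board spans 252–400. I'll shift about 2 mm in +x, set it down, release it and rise.

```bash
python3 -m inch '[{"claw":-0.2,"travel":[0.01,0,-0.05],"turn":0},{"claw":-0.2,"travel":[0.01,0,-0.08],"turn":0},{"claw":-0.2,"travel":[0.01,0,-0.092],"turn":0},{"claw":-0.2,"travel":[0.01,0,-0.092],"turn":0},{"claw":-0.2,"travel":[0.01,0,-0.092],"turn":0}]'
python3 -m inch '[{"claw":0.9,"travel":[0,0,0],"turn":0},{"claw":0.9,"travel":[0,0,0],"turn":0},{"claw":0.9,"travel":[0,0,0],"turn":0}]'
python3 -m inch '[{"claw":1,"travel":[0,0,0.25],"turn":0},{"claw":1,"travel":[0,0,0.5],"turn":0},{"claw":1,"travel":[0,0,0.75],"turn":0},{"claw":1,"travel":[0,0,0.95],"turn":0},{"claw":1,"travel":[0,0,0.95],"turn":0}]'
python3 -m inch '[{"claw":1,"travel":[0,0,0],"turn":0},{"claw":1,"travel":[0,0,0],"turn":0}]'
python3 - <<'E'
from m import *
im,K,T=grab("wrist","w4");np.save("p4.npy",T);print(get_state()["position"])
E
```

```text
clock: 5.25
position: [0.5249, -0.2299, 0.0222]
ee_rot: [-0.0, 0.671, 0.742, 0.0]
contact_force: [-1.1, 1.2, 2.4]
width: 0.0632
gripper_force: 46.0
clock: 5.55
position: [0.5252, -0.2302, 0.022]
ee_rot: [0.0, 0.671, 0.742, 0.0]
contact_force: [0.7, 0.1, 0.4]
width: 0.0811
gripper_force: 0.0
clock: 6.05
position: [0.5284, -0.232, 0.2188]
ee_rot: [0.007, 0.671, 0.742, 0.001]
contact_force: [0.2, -0.3, -0.2]
width: 0.0852
gripper_force: 0.0
clock: 6.25
position: [0.524, -0.2295, 0.2104]
ee_rot: [-0.001, 0.671, 0.742, -0.0]
contact_force: [-0.4, -0.6, 0.5]
width: 0.0852
gripper_force: 0.0
[ 0.52395581 -0.22943171  0.2099414 ]
```

View pics/w4.png

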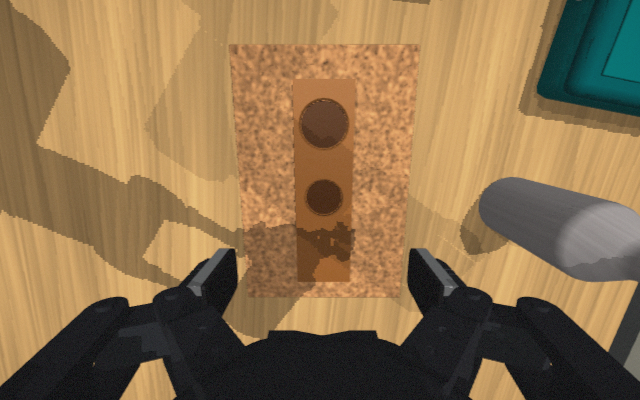

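The board lies straight and central on the cork, with hollows at (325,124) and (324,197). Next I'll measure the hollows precisely.

```bash
python3 - <<'E'
from m import *
im=cv2.imread("pics/w4.png");K,_=pose("wrist");T=np.load("p4.npy")
c=ray(K,T,[(230,45),(419,45),(400,297),(248,297)],.004)*1000;print("mat",c.mean(0),c.tolist())
c=ray(K,T,[(293,80),(355,80),(350,282),(297,282)],.022)*1000;print("board",c.mean(0),c.tolist())
V=cv2.cvtColor(im,cv2.COLOR_BGR2HSV)[:,:,2];print(V[[90,124,165,197],[324]*4])
for n,(x,y,r) in {"L":(325,124,32),"S":(324,197,26)}.items():
    p=V[y-r:y+r,x-r:x+r];t,_=cv2.threshold(p.copy(),0,255,cv2.THRESH_OTSU)
    m=np.zeros(V.shape,bool);m[y-r:y+r,x-r:x+r]=p<t
    q=big(m,5);e=cv2.fitEllipse(cv2.convexHull(q));print(n,np.round(e[0],1),np.round(e[1],1),ray(K,T,e[0],.022)*1000)
E
python3 -m inch '[{"claw":1,"travel":[-0.1,0.4,0.3],"turn":-0.03},{"claw":1,"travel":[-0.1,0.6,0.3],"turn":-0.03},{"claw":1,"travel":[-0.1,0.8,0.3],"turn":-0.03},{"claw":1,"travel":[-0.2,1,0.3],"turn":-0.03},{"claw":1,"travel":[-0.2,1,0.3],"turn":-0.03}]'
python3 -m inch '[{"claw":1,"travel":[-0.11,0.72,-0.3],"turn":0},{"claw":1,"travel":[-0.11,0.72,-0.3],"turn":0},{"claw":1,"travel":[-0.11,0.72,-0.3],"turn":0},{"claw":1,"travel":[-0.11,0.72,-0.3],"turn":0},{"claw":1,"travel":[-0.11,0.72,-0.3],"turn":0}]'
python3 -m inch '[{"claw":1,"travel":[0,0,0],"turn":0},{"claw":1,"travel":[0,0,0],"turn":0}]'
python3 - <<'E'
from m import *
im,K,T=grab("wrist","w5");np.save("p5.npy",T);print(get_state()["position"])
E
```

```text
mat [ 525.49322601 -229.28666627] [[413.1128680793464, -91.25188114611306], [608.1171912957287, -71.70531435666935], [639.4693119050072, -367.0128242922216], [441.273532740263, -387.1766452698828]]
board [ 525.0753916  -231.16907372] [[482.61311956590896, -120.7282866858021], [544.8863149659837, -114.47566287317473], [568.5586425234159, -341.4681352026818], [504.24348935451667, -348.0042101274591]]
[182 101 145  72]
L [323.5 123.9] [49.2 50.3] [[ 517.603152   -160.08299131]]
S [323.9 196.5] [34.9 36.5] [[ 526.00384519 -237.9843925 ]]
clock: 6.8
position: [0.4827, -0.0262, 0.2707]
ee_rot: [-0.002, 0.704, 0.71, -0.0]
contact_force: [0.7, -0.9, -0.3]
width: 0.0851
gripper_force: 0.0
clock: 7.3
position: [0.4616, 0.1149, 0.2099]
ee_rot: [-0.001, 0.704, 0.71, -0.002]
contact_force: [-0.7, -0.3, -1.1]
width: 0.0852
gripper_force: 0.0
clock: 7.5
position: [0.4638, 0.1127, 0.2122]
ee_rot: [0.001, 0.706, 0.709, 0.0]
contact_force: [0.2, 0.6, -0.5]
width: 0.0855
gripper_force: 0.0
[0.46385213 0.11265924 0.2123023 ]
```

View pics/w5.png

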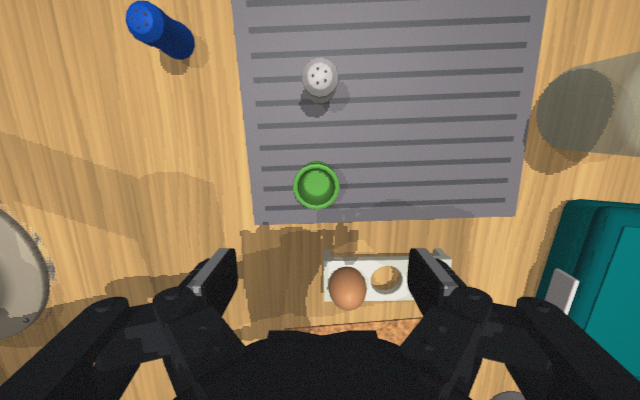

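The cup is at (316,186), the shaker cap at (320,76) and the egg at (347,288). I'll compute the cup and shaker centres.

Run:
```python
from m import *
im=cv2.imread("pics/w5.png");K,_=pose("wrist");T=np.load("p5.npy")
H,S,V=cv2.split(cv2.cvtColor(im,cv2.COLOR_BGR2HSV))
q=big((H>40)&(H<80)&(S>80));print(cv2.boundingRect(q))
q=ray(K,T,q,.047)*1000;print("cup",cv2.minEnclosingCircle(q.astype(np.float32)))
m=np.zeros(V.shape,bool);m[50:98,295:345]=((V>165)&(S<50))[50:98,295:345]
q=big(m);print(cv2.boundingRect(q));print("shaker",cv2.minEnclosingCircle((ray(K,T,q,.062)*1000).astype(np.float32)),ray(K,T,(320.5,75.5),.070)*1000)
print(get_state()["position"])
```

```text
(293, 162, 47, 47)
cup ((456.9398193359375, 120.66510009765625), 24.98897933959961)
(307, 58, 26, 31)
shaker ((461.0869140625, 224.6234130859375), 13.046370506286621) [[461.54566937 221.37103977]]
[0.46385213 0.11265924 0.2123023 ]
```

```bash
python3 -m inch '[{"claw":1,"travel":[-0.025,0.032,-0.2],"turn":0},{"claw":1,"travel":[-0.025,0.032,-0.4],"turn":0},{"claw":1,"travel":[-0.025,0.032,-0.6],"turn":0},{"claw":1,"travel":[-0.025,0.032,-0.8],"turn":0},{"claw":1,"travel":[-0.025,0.032,-0.873],"turn":0}]' 25
python3 -m inch '[{"claw":1,"travel":[0,0,0],"turn":0},{"claw":-0.4,"travel":[0,0,0],"turn":0},{"claw":-0.4,"travel":[0,0,0],"turn":0},{"claw":-0.4,"travel":[0,0,0],"turn":0},{"claw":-0.4,"travel":[0,0,0],"turn":0}]'
python3 -m inch '[{"claw":-0.4,"travel":[0,0,0],"turn":0},{"claw":-0.4,"travel":[0,0,0.2],"turn":0},{"claw":-0.4,"travel":[0,0,0.4],"turn":0},{"claw":-0.4,"travel":[0,0,0.6],"turn":0},{"claw":-0.4,"travel":[0,0,0.6],"turn":0}]'
python3 - <<'E'
from m import *
im,K,T=grab("wrist","w6");np.save("p6.npy",T);print(get_state()["position"])
E
```

```text
clock: 8.05
position: [0.4563, 0.1189, 0.0346]
ee_rot: [-0.002, 0.706, 0.709, -0.002]
contact_force: [-0.3, 0.5, 0.3]
width: 0.0855
gripper_force: 0.0
clock: 8.55
position: [0.4593, 0.1203, 0.039]
ee_rot: [0.001, 0.705, 0.709, 0.001]
contact_force: [-1.6, -2.7, 6.6]
width: 0.047
gripper_force: 25.3
clock: 9.05
position: [0.4621, 0.121, 0.1633]
ee_rot: [0.004, 0.705, 0.709, 0.005]
contact_force: [0.4, -0.1, -0.7]
width: 0.0468
gripper_force: 26.3
[0.46020241 0.12075658 0.16075645]
```

View pics/w6.png

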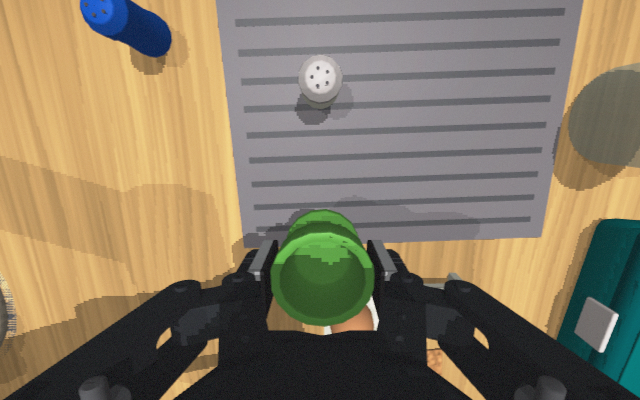

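The cup is held upright and centred between the pads, with the rim centre at about (323,277). I'll carry it over the large hollow.

```bash
python3 -m inch '[{"claw":-0.4,"travel":[0.07,-0.2,0],"turn":0},{"claw":-0.4,"travel":[0.15,-0.4,0],"turn":0},{"claw":-0.4,"travel":[0.23,-0.6,0],"turn":0},{"claw":-0.4,"travel":[0.3,-0.8,0],"turn":0},{"claw":-0.4,"travel":[0.3,-1,0],"turn":0}]'
python3 -m inch '[{"claw":-0.4,"travel":[0,-0.2,0],"turn":0},{"claw":-0.4,"travel":[0,-0.409,0],"turn":0},{"claw":-0.4,"travel":[0,-0.409,-0.2],"turn":0},{"claw":-0.4,"travel":[0,-0.409,-0.4],"turn":0},{"claw":-0.4,"travel":[0,-0.409,-0.46],"turn":0}]'
python3 -m inch '[{"claw":-0.4,"travel":[0,0,0],"turn":0},{"claw":-0.4,"travel":[0,0,0],"turn":0}]'
python3 - <<'E'
from m import *
print(get_state()["position"])
im,K,T=grab("wrist","w7")
a,K,T=grab("scene");b,K2,T2=grab("side")
p=np.array([.518,-.161,.03]);u=proj(K,T,p).astype(int);v=proj(K2,T2,p).astype(int);print(u,v)
cr=lambda i,u:cv2.resize(i[u[1]-35:u[1]+35,u[0]-40:u[0]+40,::-1],None,fx=5,fy=5,interpolation=cv2.INTER_CUBIC)
cv2.imwrite("pics/c7.png",np.hstack([cr(a,u),cr(b,v)]))
E
```

```text
clock: 9.6
position: [0.5191, -0.0814, 0.1563]
ee_rot: [0.0, 0.705, 0.709, 0.0]
contact_force: [-0.1, -0.6, -0.6]
width: 0.0469
gripper_force: 26.3
clock: 10.1
position: [0.5141, -0.1602, 0.0608]
ee_rot: [-0.005, 0.705, 0.709, -0.002]
contact_force: [-1.2, 0.4, -0.6]
width: 0.0469
gripper_force: 26.3
clock: 10.3
position: [0.5187, -0.1614, 0.066]
ee_rot: [0.001, 0.705, 0.71, 0.0]
contact_force: [-0.0, -0.0, -0.8]
width: 0.0469
gripper_force: 26.3
[ 0.51870322 -0.16136927  0.06597606]
[290 174] [351 222]
```

View pics/c7.png

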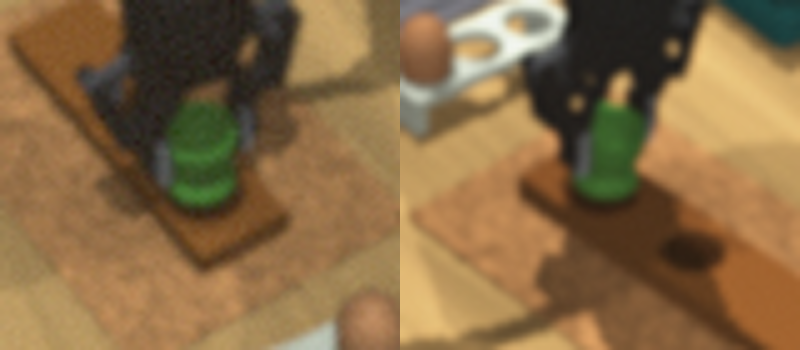

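In both crops the cup hovers over the large hollow. Lowering it and releasing.

```bash
python3 -m inch '[{"claw":-0.4,"travel":[0,0,-0.03],"turn":0},{"claw":-0.4,"travel":[0,0,-0.06],"turn":0},{"claw":-0.4,"travel":[0,0,-0.075],"turn":0},{"claw":-0.4,"travel":[0,0,-0.075],"turn":0},{"claw":-0.4,"travel":[0,0,-0.075],"turn":0}]'
python3 -m inch '[{"claw":0.3,"travel":[0,0,0],"turn":0},{"claw":0.3,"travel":[0,0,0],"turn":0},{"claw":0.6,"travel":[0,0,0],"turn":0},{"claw":0.6,"travel":[0,0,0],"turn":0}]'
python3 -m inch '[{"claw":0.6,"travel":[0,0,0.2],"turn":0},{"claw":1,"travel":[0,0,0.4],"turn":0},{"claw":1,"travel":[0,0,0.6],"turn":0},{"claw":1,"travel":[0,0,0.7],"turn":0},{"claw":1,"travel":[0,0,0.7],"turn":0}]'
python3 -m inch '[{"claw":1,"travel":[0,0,0],"turn":0}]'
python3 - <<'E'
from m import *
im,K,T=grab("wrist","w8");np.save("p8.npy",T);print(get_state()["position"])
E
```

```text
clock: 10.95
position: [0.5181, -0.1614, 0.052]
ee_rot: [0.0, 0.705, 0.709, 0.0]
contact_force: [-3.5, 1.2, 13.4]
width: 0.047
gripper_force: 27.2
clock: 11.35
position: [0.5179, -0.1613, 0.0499]
ee_rot: [-0.0, 0.705, 0.709, -0.0]
contact_force: [0.3, -0.1, -0.3]
width: 0.0684
gripper_force: 0.0
clock: 11.85
position: [0.52, -0.1623, 0.1936]
ee_rot: [0.003, 0.705, 0.709, 0.001]
contact_force: [-0.2, -1.1, -0.5]
width: 0.0852
gripper_force: 0.0
clock: 11.95
position: [0.5177, -0.1613, 0.1899]
ee_rot: [-0.0, 0.705, 0.709, -0.0]
contact_force: [-0.2, 0.3, -0.3]
width: 0.0855
gripper_force: 0.0
[ 0.51715952 -0.16102384  0.18898921]
```

View pics/w8.png

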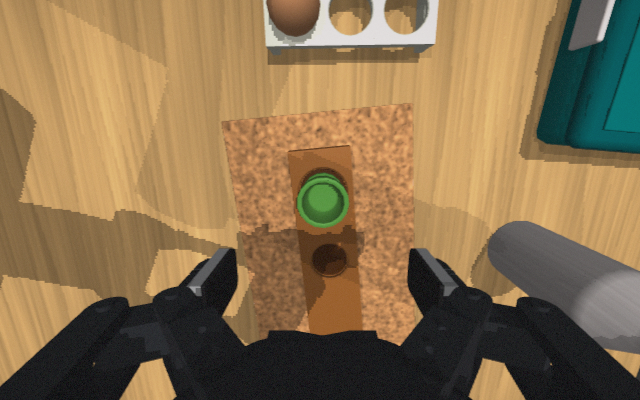

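The cup sits in the large hollow, with its rim at (323,202). Next is the shaker.

```bash
python3 -m inch '[{"claw":1,"travel":[-0.07,0.25,0],"turn":0},{"claw":1,"travel":[-0.14,0.5,0],"turn":0},{"claw":1,"travel":[-0.21,0.75,0],"turn":0},{"claw":1,"travel":[-0.28,1,0],"turn":0}]'
python3 -m inch '[{"claw":1,"travel":[0,0.25,0],"turn":0},{"claw":1,"travel":[0,0.5,0],"turn":0},{"claw":1,"travel":[0,0.75,0],"turn":0},{"claw":1,"travel":[0,0.917,0],"turn":0},{"claw":1,"travel":[0,0.917,-0.1],"turn":0}]'
python3 -m inch '[{"claw":1,"travel":[0,0,0],"turn":0},{"claw":1,"travel":[0,0,0],"turn":0}]'
python3 - <<'E'
from m import *
im=cv2.imread("pics/w8.png");K,_=pose("wrist");T=np.load("p8.npy")
H,S,V=cv2.split(cv2.cvtColor(im,cv2.COLOR_BGR2HSV))
q=big((H>40)&(H<80)&(S>80));print("cup",cv2.minEnclosingCircle((ray(K,T,q,.060)*1000).astype(np.float32)),ray(K,T,(323,202),.06)*1000)
im,K,T=grab("wrist","w9");print(get_state()["position"])
H,S,V=cv2.split(cv2.cvtColor(im,cv2.COLOR_RGB2HSV))
u=proj(K,T,[.462,.222,.071]);print(u)
x,y=u.astype(int);m=np.zeros(V.shape,bool);m[y-40:y+40,x-40:x+40]=((V>150)&(S<50))[y-40:y+40,x-40:x+40]
q=big(m);print(cv2.boundingRect(q),"shaker",cv2.minEnclosingCircle((ray(K,T,q,.065)*1000).astype(np.float32)))
cv2.imwrite("pics/c9.png",im[100:330,180:460,::-1])
E
```

```text
clock: 12.4
position: [0.4622, 0.0328, 0.1883]
ee_rot: [-0.002, 0.705, 0.709, -0.001]
contact_force: [1.0, 0.4, 0.3]
width: 0.0853
gripper_force: 0.0
clock: 12.9
position: [0.4649, 0.2191, 0.1702]
ee_rot: [-0.0, 0.703, 0.711, 0.002]
contact_force: [0.9, -1.4, -0.0]
width: 0.0854
gripper_force: 0.0
clock: 13.1
position: [0.4629, 0.214, 0.1687]
ee_rot: [-0.001, 0.705, 0.709, -0.002]
contact_force: [0.4, -1.0, 0.4]
width: 0.0852
gripper_force: 0.0
cup ((516.9915771484375, -159.8436279296875), 25.746488571166992) [[ 517.91439536 -161.18592668]]
[0.46368973 0.21392689 0.1695633 ]
[322.23581955 202.63644137]
(302, 181, 38, 35) shaker ((460.7817687988281, 223.1976318359375), 15.73363208770752)
```

View pics/c9.png

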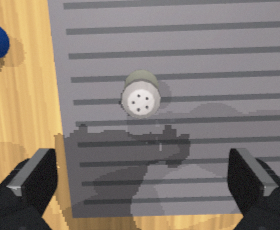

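The shaker cap centre is at full-image pixel (320,203), which puts the shaker at about (0.461,0.222). I'll lower and grip.

```bash
python3 -m inch '[{"claw":1,"travel":[-0.01,0.042,-0.2],"turn":0},{"claw":1,"travel":[-0.01,0.042,-0.4],"turn":0},{"claw":1,"travel":[-0.01,0.042,-0.58],"turn":0},{"claw":1,"travel":[-0.01,0.042,-0.648],"turn":0},{"claw":1,"travel":[-0.01,0.042,-0.648],"turn":0}]' 30
python3 -m inch '[{"claw":0,"travel":[0,0,0],"turn":0},{"claw":-0.7,"travel":[0,0,0],"turn":0},{"claw":-0.7,"travel":[0,0,0],"turn":0},{"claw":-0.7,"travel":[0,0,0],"turn":0},{"claw":-0.7,"travel":[0,0,0],"turn":0}]'
python3 -m inch '[{"claw":-0.7,"travel":[0,0,0],"turn":0},{"claw":-0.7,"travel":[0,0,0.2],"turn":0},{"claw":-0.7,"travel":[0,0,0.4],"turn":0},{"claw":-0.7,"travel":[0,0,0.6],"turn":0},{"claw":-0.7,"travel":[0,0,0.6],"turn":0}]'
python3 -m inch '[{"claw":-0.7,"travel":[0,0,0],"turn":0},{"claw":-0.7,"travel":[0,0,0],"turn":0}]'
python3 - <<'E'
from m import *
im,K,T=grab("wrist","w10");print(get_state()["position"])
cv2.imwrite("pics/c10.png",im[170:340,220:420,::-1])
E
```

```text
clock: 13.65
position: [0.4609, 0.2216, 0.039]
ee_rot: [-0.001, 0.706, 0.709, -0.002]
contact_force: [-0.4, -0.1, 0.8]
width: 0.0855
gripper_force: 0.0
clock: 14.15
position: [0.4628, 0.2232, 0.0418]
ee_rot: [0.001, 0.705, 0.709, 0.001]
contact_force: [-0.3, -1.1, 5.2]
width: 0.0314
gripper_force: 29.3
clock: 14.65
position: [0.4656, 0.2243, 0.1661]
ee_rot: [0.003, 0.705, 0.709, 0.005]
contact_force: [0.1, -0.1, -0.2]
width: 0.0313
gripper_force: 30.4
clock: 14.85
position: [0.4608, 0.2226, 0.1593]
ee_rot: [-0.001, 0.705, 0.709, -0.001]
contact_force: [-0.7, -0.3, -0.9]
width: 0.0315
gripper_force: 30.4
[0.46071498 0.22256556 0.15898925]
```

View pics/c10.png

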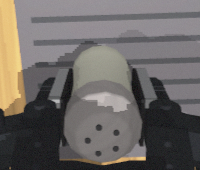

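The shaker is upright in the grip, with its cap at about full-image pixel (322,310). Those were my last pictures, so from here I'll verify numerically. Carrying it to the middle hollow.

```bash
python3 -m inch '[{"claw":-0.7,"travel":[0.08,-0.24,0],"turn":0},{"claw":-0.7,"travel":[0.16,-0.48,0],"turn":0},{"claw":-0.7,"travel":[0.24,-0.72,0],"turn":0},{"claw":-0.7,"travel":[0.325,-0.95,0],"turn":0},{"claw":-0.7,"travel":[0.325,-1,0],"turn":0}]'
python3 -m inch '[{"claw":-0.7,"travel":[0,-0.24,0],"turn":0},{"claw":-0.7,"travel":[0,-0.48,0],"turn":0},{"claw":-0.7,"travel":[0,-0.72,0],"turn":0},{"claw":-0.7,"travel":[0,-0.95,0],"turn":0},{"claw":-0.7,"travel":[0,-1,0],"turn":0}]'
python3 -m inch '[{"claw":-0.7,"travel":[0,-0.2,0],"turn":0},{"claw":-0.7,"travel":[0,-0.315,0],"turn":0},{"claw":-0.7,"travel":[0,-0.315,-0.2],"turn":0},{"claw":-0.7,"travel":[0,-0.315,-0.4],"turn":0},{"claw":-0.7,"travel":[0,-0.315,-0.47],"turn":0}]'
python3 -m inch '[{"claw":-0.7,"travel":[0,0,0],"turn":0},{"claw":-0.7,"travel":[0,0,0],"turn":0}]'
python3 - <<'E'
from m import *
print(get_state()["position"])
im,K,T=grab("wrist","w11");np.save("p11.npy",T)
H,S,V=cv2.split(cv2.cvtColor(im,cv2.COLOR_RGB2HSV))
q=big((H>40)&(H<80)&(S>80));print("cup",cv2.minEnclosingCircle((ray(K,T,q,.060)*1000).astype(np.float32)))
for n in("scene","side"):
    im,K,T=grab(n,n+"11");g=big(cv2.inRange(cv2.cvtColor(im,cv2.COLOR_RGB2HSV),(40,90,40),(80,255,255))>0,2)
    print(n,cv2.boundingRect(g),proj(K,T,[.518,-.161,.038]),proj(K,T,[.518,-.161,.06]),proj(K,T,[.518,-.161,.016]))
E
```

```text
clock: 15.4
position: [0.5287, 0.0184, 0.159]
ee_rot: [0.001, 0.706, 0.708, -0.001]
contact_force: [0.1, 0.5, -1.4]
width: 0.0315
gripper_force: 30.4
clock: 15.9
position: [0.5266, -0.181, 0.1591]
ee_rot: [-0.0, 0.706, 0.708, -0.001]
contact_force: [0.4, 0.0, -1.1]
width: 0.0313
gripper_force: 30.4
clock: 16.4
position: [0.5236, -0.2371, 0.0616]
ee_rot: [-0.005, 0.705, 0.709, -0.001]
contact_force: [-0.3, -0.1, -1.4]
width: 0.0315
gripper_force: 30.4
clock: 16.6
position: [0.527, -0.2392, 0.0661]
ee_rot: [-0.001, 0.705, 0.71, -0.0]
contact_force: [0.2, -0.1, 0.3]
width: 0.0315
gripper_force: 30.4
[ 0.52701288 -0.23916228  0.0661357 ]
cup ((517.446533203125, -162.73402404785156), 23.743574142456055)
scene (283, 164, 15, 20) [290.60631267 172.78106409] [290.16550731 167.96858661] [291.03737085 177.48712714]
side (162, 15, 43, 72) [351.20222615 220.24310357] [351.62868728 215.01269373] [350.78478685 225.36286344]
```

```bash
python3 -m inch '[{"claw":-0.7,"travel":[-0.004,-0.005,-0.02],"turn":0},{"claw":-0.7,"travel":[-0.004,-0.005,-0.04],"turn":0},{"claw":-0.7,"travel":[-0.004,-0.005,-0.063],"turn":0},{"claw":-0.7,"travel":[-0.004,-0.005,-0.063],"turn":0},{"claw":-0.7,"travel":[-0.004,-0.005,-0.063],"turn":0}]'
```

```text
clock: 17.25
position: [0.526, -0.2412, 0.0545]
ee_rot: [0.0, 0.705, 0.709, -0.0]
contact_force: [-2.0, 0.7, 5.2]
width: 0.0316
gripper_force: 29.6
```

```bash
python3 -m inch '[{"claw":0.2,"travel":[0,0,0],"turn":0},{"claw":0.2,"travel":[0,0,0],"turn":0},{"claw":0.7,"travel":[0,0,0],"turn":0},{"claw":0.7,"travel":[0,0,0],"turn":0}]'
python3 -m inch '[{"claw":0.7,"travel":[0,0,0.2],"turn":0},{"claw":1,"travel":[0,0,0.4],"turn":0},{"claw":1,"travel":[0,0,0.6],"turn":0},{"claw":1,"travel":[0,0,0.75],"turn":0},{"claw":1,"travel":[0,0,0.75],"turn":0}]'
python3 -m inch '[{"claw":1,"travel":[0,0,0],"turn":0}]'
python3 - <<'E'
from m import *
print(get_state()["position"]);im,K,T=grab("wrist","w12")
for p in([.526,-.240,.084],[.517,-.161,.06]):print(proj(K,T,p))
H,S,V=cv2.split(cv2.cvtColor(im,cv2.COLOR_RGB2HSV))
x,y=proj(K,T,[.526,-.240,.084]).astype(int);m=np.zeros(V.shape,bool);m[y-35:y+35,x-35:x+35]=((S<60)&(V>110))[y-35:y+35,x-35:x+35]
q=big(m);print("shaker",cv2.boundingRect(q),cv2.minEnclosingCircle((ray(K,T,q,.078)*1000).astype(np.float32)))
q=big((H>40)&(H<80)&(S>80));print("cup",cv2.minEnclosingCircle((ray(K,T,q,.060)*1000).astype(np.float32)))
E
```

```text
clock: 17.65
position: [0.5263, -0.241, 0.0539]
ee_rot: [-0.0, 0.705, 0.709, 0.0]
contact_force: [0.3, -1.0, -1.1]
width: 0.0728
gripper_force: 0.0
clock: 18.15
position: [0.5289, -0.2425, 0.2092]
ee_rot: [0.005, 0.705, 0.709, 0.001]
contact_force: [0.8, -1.3, 0.6]
width: 0.0853
gripper_force: 0.0
clock: 18.25
position: [0.5264, -0.241, 0.2046]
ee_rot: [0.001, 0.705, 0.709, 0.0]
contact_force: [0.3, 0.4, -0.1]
width: 0.0852
gripper_force: 0.0
[ 0.52640697 -0.24101964  0.20461002]
[322.12974583 203.59125861]
[312.51819631 110.81750909]
shaker (304, 186, 35, 34) ((524.8230590820312, -241.00482177734375), 16.020153045654297)
cup ((517.5325927734375, -162.6809844970703), 23.82552146911621)
```

The shaker is seated and upright: the cap measures (525,−241) with radius 16 mm. Now the spoon.

```bash
python3 -m inch '[{"claw":1,"travel":[-0.1,0.2,0],"turn":-0.04},{"claw":1,"travel":[-0.2,0.4,0],"turn":-0.08},{"claw":1,"travel":[-0.3,0.6,0],"turn":-0.12},{"claw":1,"travel":[-0.43,0.8,0],"turn":-0.16},{"claw":1,"travel":[-0.43,1,0],"turn":-0.2}]'
python3 -m inch '[{"claw":1,"travel":[0,0.22,0],"turn":-0.04},{"claw":1,"travel":[0,0.44,0],"turn":-0.08},{"claw":1,"travel":[0,0.66,0],"turn":-0.12},{"claw":1,"travel":[0,0.88,0],"turn":-0.16},{"claw":1,"travel":[0,1,0],"turn":-0.2}]'
python3 -m inch '[{"claw":1,"travel":[0,0.22,0],"turn":-0.024},{"claw":1,"travel":[0,0.44,0],"turn":-0.024},{"claw":1,"travel":[0,0.66,0],"turn":-0.024},{"claw":1,"travel":[0,0.92,0],"turn":-0.024},{"claw":1,"travel":[0,0.92,-0.2],"turn":-0.024}]'
python3 -m inch '[{"claw":1,"travel":[0,0,0],"turn":0},{"claw":1,"travel":[0,0,0],"turn":0}]'
python3 - <<'E'
from m import *
s=get_state();print(s["position"],s["ee_rot"],s["qpos"][5]);im,K,T=grab("wrist","w13")
H,S,V=cv2.split(cv2.cvtColor(im,cv2.COLOR_RGB2HSV))
y,x=np.mgrid[0:400,0:640];W=ray(K,T,np.c_[x.ravel(),y.ravel()],.009).reshape(400,640,2)*1000
roi=(abs(W[...,0]-442)<85)&(abs(W[...,1]-345)<45)
m=roi&(S<40)&(V>175)
q=big(m);print(cv2.boundingRect(q),cv2.contourArea(q))
cm=np.zeros(V.shape,np.uint8);cv2.drawContours(cm,[q.reshape(-1,1,2)],-1,1,-1)
P=W[cm>0];h=P-P.mean(0)
d=np.array([.97,.24])
for _ in range(3):
    t=(P-P.mean(0))@d; hd=P[t<np.percentile(t,45)]     # handle part only
    vx,vy,x0,y0=cv2.fitLine(hd.astype(np.float32),cv2.DIST_HUBER,0,.01,.01).ravel();d=np.array([vx,vy])*np.sign(vx)
t=(P-[x0,y0])@d;n=(P-[x0,y0])@[-d[1],d[0]]
print("dir",np.degrees(np.arctan2(d[1],d[0])),"len",np.ptp(t),"width",np.ptp(n));
tail=np.array([x0,y0])+t.min()*d;tip=np.array([x0,y0])+t.max()*d;print("tail",tail,"tip",tip,"mid origin",(tail+69*d+tip-65.5*d)/2)
E
```

```text
clock: 18.8
position: [0.4353, -0.0391, 0.202]
ee_rot: [-0.002, 0.891, 0.454, -0.003]
contact_force: [0.4, 0.1, -0.2]
width: 0.0855
gripper_force: 0.0
clock: 19.3
position: [0.4388, 0.1614, 0.2023]
ee_rot: [-0.0, 0.987, 0.158, -0.002]
contact_force: [-0.3, -1.0, 0.0]
width: 0.0859
gripper_force: 0.0
clock: 19.8
position: [0.4433, 0.3505, 0.1664]
ee_rot: [-0.004, 0.992, 0.124, 0.005]
contact_force: [1.0, -0.7, 0.2]
width: 0.0853
gripper_force: 0.0
clock: 20.0
position: [0.4389, 0.342, 0.1622]
ee_rot: [0.001, 0.992, 0.122, -0.003]
contact_force: [-0.9, -0.0, 0.4]
width: 0.0854
gripper_force: 0.0
[0.43886407 0.3419774  0.16219294] [ 0.00137083  0.99248133  0.12236207 -0.00254136] 1.8628390101841075
(302, 120, 32, 132) 1664.0
dir 14.708607 len 131.90860359958967 width 29.268213872597528
tail [379.09369906 330.24200077] tip [506.67960558 363.7340226 ] mid origin [444.57930598 347.4323419 ]
```

```bash
python3 -m inch '[{"claw":0.2,"travel":[0.028,0.027,-0.2],"turn":0.003},{"claw":0.2,"travel":[0.028,0.027,-0.4],"turn":0.003},{"claw":0.2,"travel":[0.028,0.027,-0.6],"turn":0.003},{"claw":0.2,"travel":[0.028,0.027,-0.68],"turn":0.003},{"claw":0.2,"travel":[0.028,0.027,-0.69],"turn":0.003}]' 25
python3 -m inch '[{"claw":0.2,"travel":[0,0,0],"turn":0},{"claw":-0.5,"travel":[0,0,0],"turn":0},{"claw":-1,"travel":[0,0,0],"turn":0},{"claw":-1,"travel":[0,0,0],"turn":0},{"claw":-1,"travel":[0,0,0],"turn":0}]'
```

```text
clock: 20.55
position: [0.4455, 0.3467, 0.025]
ee_rot: [0.001, 0.992, 0.126, -0.001]
contact_force: [-0.4, -0.5, -0.1]
width: 0.0513
gripper_force: 0.0
clock: 21.05
position: [0.4467, 0.3488, 0.0276]
ee_rot: [-0.0, 0.992, 0.127, 0.001]
contact_force: [-0.2, 0.1, 7.3]
width: 0.0096
gripper_force: 24.8
```

```bash
python3 -m inch '[{"claw":-1,"travel":[0,0,0.2],"turn":0},{"claw":-1,"travel":[0,0,0.4],"turn":0},{"claw":-1,"travel":[0,0,0.6],"turn":0},{"claw":-1,"travel":[0.055,-0.2,0.6],"turn":0.04},{"claw":-1,"travel":[0.055,-0.427,0.6],"turn":0.08}]'
python3 -m inch '[{"claw":-1,"travel":[0,-0.2,0],"turn":0.04},{"claw":-1,"travel":[0,-0.4,0],"turn":0.08},{"claw":-1,"travel":[0,-0.6,0],"turn":0.12},{"claw":-1,"travel":[0,-0.8,0],"turn":0.16},{"claw":-1,"travel":[0,-1,0],"turn":0.2}]'
python3 -m inch '[{"claw":-1,"travel":[0,-0.2,0],"turn":0.04},{"claw":-1,"travel":[0,-0.4,0],"turn":0.08},{"claw":-1,"travel":[0,-0.6,0],"turn":0.12},{"claw":-1,"travel":[0,-0.8,0],"turn":0.16},{"claw":-1,"travel":[0,-1,0],"turn":0.17}]'
python3 -m inch '[{"claw":-1,"travel":[0,-0.25,0],"turn":0},{"claw":-1,"travel":[0,-0.5,0],"turn":0},{"claw":-1,"travel":[0,-0.5,-0.2],"turn":0},{"claw":-1,"travel":[0,-0.5,-0.4],"turn":0},{"claw":-1,"travel":[0,-0.5,-0.5],"turn":0}]'
python3 -m inch '[{"claw":-1,"travel":[0,0,0],"turn":0},{"claw":-1,"travel":[0,0,0],"turn":0}]'
python3 - <<'E'
from m import *
s=get_state();print(s["position"],s["ee_rot"],s["qpos"][5]);im,K,T=grab("wrist","w14")
# where are spoon pixels (white, elongated) in the view?
H,S,V=cv2.split(cv2.cvtColor(im,cv2.COLOR_RGB2HSV))
m=(S<40)&(V>165);m[330:]=0;m[:,:250]=0;m[:,400:]=0
q=big(m);print(cv2.boundingRect(q));P=ray(K,T,q,s["position"][2]-.018)*1000;print(rect(P),proj(K,T,[.44,-.17,.05]))
E
```

```text
clock: 21.55
position: [0.4593, 0.2638, 0.1483]
ee_rot: [-0.0, 0.967, 0.254, 0.003]
contact_force: [-0.6, -0.2, 0.3]
width: 0.0097
gripper_force: 24.5
clock: 22.05
position: [0.4566, 0.0616, 0.1465]
ee_rot: [0.0, 0.842, 0.54, 0.0]
contact_force: [1.1, -0.5, -0.3]
width: 0.0092
gripper_force: 24.5
clock: 22.55
position: [0.4566, -0.1385, 0.1465]
ee_rot: [0.0, 0.671, 0.742, 0.0]
contact_force: [0.1, -0.2, 0.2]
width: 0.0096
gripper_force: 24.5
clock: 23.05
position: [0.455, -0.2365, 0.0436]
ee_rot: [-0.002, 0.672, 0.74, -0.0]
contact_force: [-0.1, 0.8, -0.3]
width: 0.0097
gripper_force: 24.5
clock: 23.25
position: [0.4572, -0.2371, 0.0465]
ee_rot: [0.0, 0.672, 0.741, 0.0]
contact_force: [0.1, -0.1, 0.3]
width: 0.0092
gripper_force: 24.5
[ 0.45720237 -0.23714621  0.04648797] [1.51333815e-04 6.71802821e-01 7.40730008e-01 4.52629441e-05] -0.7112436559657644
(292, 137, 61, 119)
(array([ 452972.8, -206150.4]), array([61742.4, 29425.1]), -86.0) [297.28766329 122.4740852 ]
```

```bash
python3 -m inch '[{"claw":-1,"travel":[-0.005,0,-0.03],"turn":0},{"claw":-1,"travel":[-0.005,0,-0.06],"turn":0},{"claw":-1,"travel":[-0.005,0,-0.09],"turn":0},{"claw":-1,"travel":[-0.005,0,-0.092],"turn":0},{"claw":-1,"travel":[-0.005,0,-0.092],"turn":0}]'
python3 -m inch '[{"claw":-0.6,"travel":[0,0,0],"turn":0},{"claw":-0.6,"travel":[0,0,0],"turn":0},{"claw":-0.4,"travel":[0,0,0],"turn":0}]'
python3 -m inch '[{"claw":-0.4,"travel":[0,0,0.1],"turn":0},{"claw":-0.4,"travel":[0,0,0.3],"turn":0},{"claw":-0.4,"travel":[0,0,0.5],"turn":0},{"claw":1,"travel":[0,0,0.7],"turn":0},{"claw":1,"travel":[0,0,0.9],"turn":0}]'
python3 -m inch '[{"claw":1,"travel":[0,0.4,0],"turn":-0.032},{"claw":1,"travel":[0,0.4,0],"turn":-0.032},{"claw":1,"travel":[0,0.4,0],"turn":-0.032}]'
python3 - <<'E'
from m import *
s=get_state();print(s["position"]);im,K,T=grab("wrist","w15");np.save("p15.npy",T)
H,S,V=cv2.split(cv2.cvtColor(im,cv2.COLOR_RGB2HSV))
y,x=np.mgrid[0:400,0:640];pts=np.c_[x.ravel(),y.ravel()]
W=ray(K,T,pts,.011).reshape(400,640,2)*1000
q=big((abs(W[...,0]-455)<30)&(abs(W[...,1]+238)<85)&(S<60)&(V>140));P=ray(K,T,q,.011)*1000
(c,sz,a)=cv2.minAreaRect(P.astype(np.float32));print("spoon",c,sz,a)
W=ray(K,T,pts,.05).reshape(400,640,2)*1000
q=big((abs(W[...,0]-495)<40)&(abs(W[...,1]-4)<40)&(S>85)&(V>60)&(H<15));
P=ray(K,T,q,.044)*1000;print("egg",cv2.minEnclosingCircle(P.astype(np.float32)),cv2.boundingRect(q))
q=big((H>40)&(H<80)&(S>80));print("cup",cv2.minEnclosingCircle((ray(K,T,q,.060)*1000).astype(np.float32)))
E
```

```text
clock: 23.8
position: [0.4562, -0.2371, 0.028]
ee_rot: [0.0, 0.672, 0.741, 0.0]
contact_force: [-0.1, -0.0, 4.3]
width: 0.0096
gripper_force: 27.3
clock: 24.1
position: [0.4557, -0.2369, 0.0275]
ee_rot: [-0.0, 0.672, 0.741, -0.0]
contact_force: [0.3, 1.1, -0.9]
width: 0.0256
gripper_force: 0.0
clock: 24.6
position: [0.4555, -0.2368, 0.2092]
ee_rot: [-0.0, 0.672, 0.741, 0.0]
contact_force: [0.7, -0.4, -0.7]
width: 0.0535
gripper_force: 0.0
clock: 24.9
position: [0.4549, -0.1537, 0.208]
ee_rot: [-0.001, 0.707, 0.707, 0.001]
contact_force: [-0.1, 0.1, -0.2]
width: 0.0854
gripper_force: 0.0
[ 0.45490812 -0.15367236  0.20796401]
spoon (451.3661193847656, -190.07545471191406) (29.307456970214844, 29.679502487182617) 49.47641372680664
egg ((493.9648742675781, 1.5403876304626465), 23.12845802307129) (341, 0, 49, 51)
cup ((514.4841918945312, -158.83445739746094), 27.5018367767334)
```

The spoon's bowl is at (451,−190), as planned. Next I'll go over the egg.

```bash
python3 -m inch '[{"claw":1,"travel":[0.1,0.25,0],"turn":0},{"claw":1,"travel":[0.195,0.5,0],"turn":0},{"claw":1,"travel":[0.195,0.75,-0.1],"turn":0},{"claw":1,"travel":[0.195,0.8,-0.28],"turn":0},{"claw":1,"travel":[0.195,0.8,-0.28],"turn":0}]'
python3 -m inch '[{"claw":1,"travel":[0,0,0],"turn":0},{"claw":1,"travel":[0,0,0],"turn":0},{"claw":1,"travel":[0,0,0],"turn":0}]'
python3 - <<'E'
from m import *
s=get_state();print(s["position"],s["ee_rot"]);im,K,T=grab("wrist","w16")
H,S,V=cv2.split(cv2.cvtColor(im,cv2.COLOR_RGB2HSV))
y,x=np.mgrid[0:400,0:640];pts=np.c_[x.ravel(),y.ravel()]
W=ray(K,T,pts,.05).reshape(400,640,2)*1000
q=big((abs(W[...,0]-495)<32)&(abs(W[...,1]-4)<40)&(S>85)&(V>60)&(H<15));q=cv2.convexHull(q.reshape(-1,1,2))[:,0]
P=ray(K,T,q,.044)*1000;print("egg",cv2.minEnclosingCircle(P.astype(np.float32)),cv2.boundingRect(q),proj(K,T,[.494,.003,.044]))
hm=im.copy()
for h in(.541,.589):
    u=proj(K,T,[h,.004,.032]).astype(int);print(u,V[u[1],u[0]])
# rack white plate
q=big((abs(ray(K,T,pts,.032).reshape(400,640,2)[...,1]-.003)<.05)&(S<45)&(V>140));print("rack",rect(ray(K,T,q,.032)),cv2.boundingRect(q))
E
```

```text
clock: 25.45
position: [0.4915, 0.005, 0.1475]
ee_rot: [-0.004, 0.707, 0.707, -0.003]
contact_force: [-1.2, 0.7, -0.7]
width: 0.0859
gripper_force: 0.0
clock: 25.75
position: [0.4962, 0.0014, 0.1531]
ee_rot: [0.001, 0.709, 0.705, 0.001]
contact_force: [-0.1, -0.3, -0.0]
width: 0.0856
gripper_force: 0.0
[0.49624364 0.00139308 0.15313092] [0.0014564  0.70887203 0.70533515 0.000809  ]
egg ((492.3475341796875, 0.7337775826454163), 22.98738670349121) (293, 183, 50, 52) [319.71094773 206.47604512]
[372 201] 200
[427 201] 204
rack (array([540.1,   3.5]), array([149.4,  54.1]), 1.0) (287, 170, 173, 63)
```

```bash
python3 -m inch '[{"claw":1,"travel":[-0.017,0.003,-0.2],"turn":0},{"claw":1,"travel":[-0.017,0.003,-0.4],"turn":0},{"claw":1,"travel":[-0.017,0.003,-0.5],"turn":0},{"claw":0.4,"travel":[-0.017,0.003,-0.5],"turn":0},{"claw":0.4,"travel":[-0.017,0.003,-0.5],"turn":0}]' 22
python3 -m inch '[{"claw":-0.5,"travel":[0,0,0],"turn":0},{"claw":-0.5,"travel":[0,0,0],"turn":0},{"claw":-0.5,"travel":[0,0,0],"turn":0},{"claw":-0.5,"travel":[0,0,0],"turn":0}]'
python3 -m inch '[{"claw":-0.5,"travel":[0,0,0.1],"turn":0},{"claw":-0.5,"travel":[0,0,0.3],"turn":0},{"claw":-0.5,"travel":[0,0,0.5],"turn":0},{"claw":-0.5,"travel":[0,0,0.5],"turn":0},{"claw":-0.5,"travel":[0,0,0.5],"turn":0}]'
python3 - <<'E'
from m import *
s=get_state();print(s["position"],s["ee_rot"]);im,K,T=grab("wrist","w17");p=s["position"]
H,S,V=cv2.split(cv2.cvtColor(im,cv2.COLOR_RGB2HSV))
u=proj(K,T,p-[0,0,.008]);print("expected widest px",u)
x,y=u.astype(int);m=np.zeros(V.shape,bool);m[y-75:y+60,x-60:x+60]=((S>70)&(H<15)&(V>50))[y-75:y+60,x-60:x+60]
q=big(m);print(cv2.boundingRect(q),cv2.minAreaRect(q));P=ray(K,T,cv2.convexHull(q.reshape(-1,1,2))[:,0],p[2]-.004);print(cv2.minEnclosingCircle((P*1000).astype(np.float32)))
E
```

```text
clock: 26.3
position: [0.4924, 0.0029, 0.0525]
ee_rot: [0.001, 0.709, 0.706, 0.0]
contact_force: [-0.5, -0.8, -0.2]
width: 0.0602
gripper_force: 0.0
clock: 26.7
position: [0.493, 0.0032, 0.0533]
ee_rot: [0.002, 0.708, 0.706, 0.001]
contact_force: [-1.0, -1.1, 6.7]
width: 0.0426
gripper_force: 22.5
clock: 27.2
position: [0.4918, 0.0037, 0.1528]
ee_rot: [0.001, 0.708, 0.706, 0.001]
contact_force: [0.3, 0.6, -1.8]
width: 0.042
gripper_force: 22.8
[0.49184473 0.0037038  0.15275716] [0.00098937 0.70815575 0.70605505 0.00085387]
expected widest px [323.39078899 264.34792451]
(279, 221, 96, 103) ((322.943115234375, 275.57781982421875), (109.38063049316406, 87.28301239013672), 81.17961883544922)
((498.9916687011719, -1.7946890592575073), 32.25840377807617)
```

Run:
```python
from m import *
K,T=pose("wrist");p=get_state()["position"]
a,b=np.meshgrid(np.linspace(0,2*np.pi,60),np.linspace(-np.pi/2,np.pi/2,40))
sx=np.c_[(.022*np.cos(b)*np.cos(a)).ravel(),(.022*np.cos(b)*np.sin(a)).ravel(),(np.where(b>0,.032,.026)*np.sin(b)).ravel()]
for dy in(-.003,0,.003):
    uv=np.array([proj(K,T,p+[0,dy,-.009]+q) for q in sx]);print(dy,uv.min(0),uv.max(0))
im=cv2.imread("pics/w17.png");H,S,V=cv2.split(cv2.cvtColor(im,cv2.COLOR_BGR2HSV))
m=(S>70)&(H<15)&(V>50)
for u in(310,323,336):
    r=np.where(m[200:340,u])[0]+200;print(u,r.min(),r.max(),len(r))
```

```text
-0.003 [279.22947481 224.56314695] [367.7344328 324.8431924]
0 [278.96351808 219.08911915] [367.97677228 319.01128216]
0.003 [278.69448585 213.55606216] [368.22190841 313.10499979]
310 224 333 109
323 221 335 114
336 224 332 109
```

The egg is held upright, about 1.5 mm to −y of the tool. I'll carry it over the cup.

```bash
python3 -m inch '[{"claw":-0.5,"travel":[0.04,-0.2,0],"turn":0},{"claw":-0.5,"travel":[0.08,-0.4,0],"turn":0},{"claw":-0.5,"travel":[0.127,-0.6,0],"turn":0},{"claw":-0.5,"travel":[0.127,-0.816,0],"turn":0},{"claw":-0.5,"travel":[0.127,-0.816,0],"turn":0}]'
python3 -m inch '[{"claw":-0.5,"travel":[0,0,-0.12],"turn":0},{"claw":-0.5,"travel":[0,0,-0.24],"turn":0},{"claw":-0.5,"travel":[0,0,-0.26],"turn":0},{"claw":-0.5,"travel":[0,0,-0.26],"turn":0},{"claw":-0.5,"travel":[0,0,-0.26],"turn":0}]'
python3 - <<'E'
from m import *
s=get_state();print(s["position"],s["contact_force"])
for n in("wrist","scene","side"):
    im,K,T=grab(n,n+"18");h=cv2.cvtColor(im,cv2.COLOR_RGB2HSV)
    x,y=proj(K,T,[.518,-.161,.05]).astype(int);r=75 if n=="wrist" else 28
    def f(m):
        z=np.zeros(m.shape,bool);z[max(y-r,0):y+r,x-r:x+r]=m[max(y-r,0):y+r,x-r:x+r];q=big(z,2);return None if q is None else cv2.boundingRect(q)
    print(n,"cup",f(cv2.inRange(h,(40,80,30),(80,255,255))>0),proj(K,T,[.518,-.161,.06]),proj(K,T,[.518,-.161,.016]))
E
```

```text
clock: 27.75
position: [0.5167, -0.1643, 0.1497]
ee_rot: [-0.0, 0.71, 0.704, -0.001]
contact_force: [1.0, -0.3, -0.5]
width: 0.0421
gripper_force: 22.8
clock: 28.25
position: [0.5172, -0.1593, 0.1]
ee_rot: [0.0, 0.708, 0.706, 0.0]
contact_force: [-0.2, 0.1, -0.4]
width: 0.042
gripper_force: 22.8
[ 0.51722552 -0.15930909  0.10004437] [-0.18741183  0.05046088 -0.35833935]
wrist cup (287, 195, 77, 52) [324.3884752  242.41409627] [323.86823139 219.69566844]
scene cup (284, 168, 15, 16) [290.16550731 167.96858661] [291.03737085 177.48712714]
side cup (347, 215, 12, 16) [351.62868728 215.01269373] [350.78478685 225.36286344]
```

```bash
python3 -m inch '[{"claw":-0.5,"travel":[0.003,-0.003,-0.02],"turn":0},{"claw":-0.5,"travel":[0.003,-0.003,-0.04],"turn":0},{"claw":-0.5,"travel":[0.003,-0.003,-0.06],"turn":0},{"claw":-0.5,"travel":[0.003,-0.003,-0.075],"turn":0},{"claw":-0.5,"travel":[0.003,-0.003,-0.075],"turn":0}]'
python3 -m inch '[{"claw":-0.5,"travel":[0,0,-0.005],"turn":0},{"claw":-0.5,"travel":[0,0,-0.01],"turn":0},{"claw":-0.5,"travel":[0,0,-0.01],"turn":0}]'
```

```text
clock: 28.9
position: [0.5172, -0.1601, 0.0841]
ee_rot: [-0.0, 0.708, 0.706, -0.0]
contact_force: [0.1, -0.2, -1.0]
width: 0.0421
gripper_force: 22.8
clock: 29.2
position: [0.5177, -0.1603, 0.0828]
ee_rot: [0.0, 0.708, 0.706, 0.0]
contact_force: [0.3, -0.5, 0.5]
width: 0.0424
gripper_force: 22.8
```

```bash
python3 -m inch '[{"claw":-0.5,"travel":[0,0,-0.005],"turn":0},{"claw":-0.5,"travel":[0,0,-0.01],"turn":0},{"claw":-0.5,"travel":[0,0,-0.01],"turn":0},{"claw":-0.5,"travel":[0,0,-0.01],"turn":0}]'
```

```text
clock: 29.6
position: [0.5181, -0.161, 0.0819]
ee_rot: [0.001, 0.708, 0.706, 0.0]
contact_force: [-1.5, -2.1, 6.5]
width: 0.042
gripper_force: 23.2
```

The egg made contact at the expected seat height with 6.5 N. Opening gently and rising clear.

```bash
python3 -m inch '[{"claw":0.1,"travel":[0,0,0],"turn":0},{"claw":0.2,"travel":[0,0,0],"turn":0},{"claw":0.4,"travel":[0,0,0],"turn":0},{"claw":0.6,"travel":[0,0,0],"turn":0}]'
python3 -m inch '[{"claw":0.6,"travel":[0,0,0.1],"turn":0},{"claw":0.8,"travel":[0,0,0.3],"turn":0},{"claw":1,"travel":[0,0,0.5],"turn":0},{"claw":1,"travel":[0,0,0.7],"turn":0},{"claw":1,"travel":[0,0,0.7],"turn":0}]'
python3 -m inch '[{"claw":1,"travel":[0,0,0],"turn":0},{"claw":1,"travel":[0,0,0],"turn":0},{"claw":1,"travel":[0,0,0],"turn":0}]'
python3 - <<'E'
from m import *
s=get_state();print(s["position"],s["width"])
a,b=np.meshgrid(np.linspace(0,2*np.pi,40),np.linspace(-.2,np.pi/2,30))
sx=np.c_[(.022*np.cos(b)*np.cos(a)).ravel(),(.022*np.cos(b)*np.sin(a)).ravel(),(np.where(b>0,.032,.026)*np.sin(b)).ravel()]+[.518,-.161,.072]
for n in("wrist","scene","side"):
    im,K,T=grab(n,n+"19");h=cv2.cvtColor(im,cv2.COLOR_RGB2HSV)
    uv=np.array([proj(K,T,q) for q in sx]);print(n,"expected egg",uv.min(0).round(),uv.max(0).round())
    x,y=uv.mean(0).astype(int);r=60 if n=="wrist" else 18
    lab=cv2.cvtColor(im,cv2.COLOR_RGB2LAB)[...,1]
    for nm,mm in(("egg",(lab>143)&(h[...,1]>70)&(h[...,2]>60)),("cup",(h[...,0]>40)&(h[...,0]<80)&(h[...,1]>80))):
        z=np.zeros(mm.shape,bool);z[y-r:y+r,x-r:x+r]=mm[y-r:y+r,x-r:x+r];q=big(z,2);print(nm,None if q is None else cv2.boundingRect(q))
    if n=="wrist":
        y,x=np.mgrid[0:400,0:640];pts=np.c_[x.ravel(),y.ravel()];W=ray(K,T,pts,.011).reshape(400,640,2)*1000
        S,V=h[...,1],h[...,2];q=big((abs(W[...,0]-455)<25)&(abs(W[...,1]+238)<85)&(S<70)&(V>60));P=ray(K,T,q,.011)*1000
        print("spoon",cv2.minAreaRect(P.astype(np.float32)))
E
```

```text
clock: 30.0
position: [0.5173, -0.16, 0.0804]
ee_rot: [-0.0, 0.708, 0.706, -0.0]
contact_force: [0.2, 0.5, -0.3]
width: 0.0681
gripper_force: 0.0
clock: 30.5
position: [0.5207, -0.1615, 0.2265]
ee_rot: [0.006, 0.708, 0.706, 0.002]
contact_force: [1.2, -0.2, 0.6]
width: 0.0854
gripper_force: 0.0
clock: 30.8
position: [0.5165, -0.1598, 0.2189]
ee_rot: [-0.002, 0.708, 0.706, -0.001]
contact_force: [-0.0, -0.0, -0.4]
width: 0.0853
gripper_force: 0.0
[ 0.51649344 -0.15976864  0.21889847] 0.08526591375921252
wrist expected egg [302. 176.] [347. 223.]
egg (283, 144, 88, 91)
cup (302, 171, 46, 30)
spoon ((452.6480407714844, -241.2936248779297), (29.48193359375, 130.70602416992188), 1.7247581481933594)
scene expected egg [282. 156.] [297. 172.]
egg None
cup (284, 172, 14, 8)
side expected egg [345. 203.] [359. 218.]
egg (336, 216, 9, 10)
cup (347, 220, 11, 6)
```

Run:
```python
import cv2,numpy as np
for n,(x0,x1,y0,y1) in {"scene19":(270,310,146,186),"side19":(333,373,193,233)}.items():
    im=cv2.imread(f"pics/{n}.png")[y0:y1,x0:x1]
    h=cv2.cvtColor(im,cv2.COLOR_BGR2HSV);ctr=h[12:26,16:24].reshape(-1,3);med=np.median(ctr,0);print(n,med)
    for r in range(0,40,2):print("".join("G" if 40<p[0]<85 and p[1]>80 else "E" if abs(int(p[0])-med[0])<4 and p[1]<med[1]+28 and abs(int(p[2])-med[2])<45 else "." for p in h[r]),y0+r)
```

```text
scene19 [ 14.  128.  147.5]
EEE..EE...EEEEEE....EEEEEEEEE........... 146
EE.........EEEEEEEE..EEEEEEEEEE.......E. 148
E..........EEEEEEEEE.E.EEEEEEEEEE....... 150
EEE.........EEEEEEEEEE...EEEEEEEEEE..... 152
EEE...........EEEEEEEEEEE..EEEEEEEEEE... 154
EE.............EEEEEEEEEEE..EEEEEEEEEEE. 156
EE............EEEEEEEEEEEEEE.E.EEEEEEEEE 158
.............EEEEEEEEEEEEEEEEE...EEEEEEE 160
............EEEEEEEEEEEEEEEEEEEE.......E 162
.............EEEEEEEEEEEEEEEEEEEE......E 164
...........E.EEEEEEEEEEEEE...EEEEE..E.EE 166
..............EEEEEEEEEEE....EEEEEEEEEEE 168
.............G..EEEEEEEE..G..EEEEEEEEEEE 170
E............GGGG......GGGG..EEEEEEEEEEE 172
EEEE..........GGGGGGGGGGGGG...EEEEEEEEEE 174
EEEEEE.........GGGGGGGGGGGG.......EEEEEE 176
EEEEEEE.......GGGGGGGGGGGGGG......EEEEEE 178
EEEEEEEEE......GGGGGGGGGGG...........EEE 180
EEEEEEEEEEE.........GG.....E.........EEE 182
EEEEEEEEEEEEE.........................EE 184
side19 [ 13. 135. 145.]
........................................ 193
........................................ 195
........................................ 197
........................................ 199
........................................ 201
........................................ 203
........................................ 205
..............EEEEE..EEEE............... 207
.............EEEEEEEEEEEEE.............. 209
............EEEEEEEEEEEEEEE............. 211
.............EEEEEEEEEEEEEE............. 213
..............EEEEEEEEEEE............... 215
..........E..G.EEEEEEEEE...E............ 217
.....EE......GGG........G............... 219
..E..........GGGGGGGGGGG..EEEEEEEEEEEEEE 221
.EE..........GGGGGGGGGGG.....EEEEEEE.E.. 223
.EE.........GGGGGGGGGGGG........EEE..EEE 225
EEEE..........GGGGGGGGGG........EEEEEEEE 227
EEEEEEE...........G.............E....... 229
EEE...EEEE.....................EE....... 231
```

In both views the egg sits upright in the cup. Handing in.

```bash
python3 -c "
from rig import ticket;print(ticket.sign_off())"
```

```text
the job is handed in; nothing more can be done
None
```

The breakfast is laid and handed in at about 31 s: the board is centred lengthwise on the cork mat, the cup and shaker are in their hollows, the spoon is flat alongside the board, and the egg is upright in the cup. The last checks, on the spoon and egg, were numerical from the camera images, because I had used all 14 picture views. The sign-off gave no verdict.

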